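# Raise the telescopic price sign and hold it up

### The job

Put up the telescopic price sign on the deli counter: lift the loose steel cover plate off its pins on the sign's base and set it down flat on the white cutting board (do not drop it), then press the green release button underneath it fully in. After that take the sign by its black knob, pull it up past the first stop to the second stop, and finish while still holding it fully raised in the gripper. Leave the jar, the paper tubs and the red tin standing where they are.

Things in the scene. Friction and masses are not known exactly. Their poses are not given: they have to be found in the camera images.
- housing: Dark grey base of the sign, fixed, 120 (x) x 220 (y) x 60 mm high; origin at the centre of its underside. The mast rises at (0, -60) mm. Centred at (0, 55) mm is an open-topped recess, 80 (x) x 84 (y) mm, with the release button in its middle and the cover plate over it on the 60 mm high rim. Two brass pins, 5 mm thick, at (+-47, 55) mm, stand 13 mm up from the rim through the cover's holes
- cover: Loose steel cover plate, 116 (x) x 106 (y) x 5 mm, 0.14 to 0.28 kg, two 9 mm holes at x = +-47 mm, a red upright grip tab in its middle, 14 mm thick (x), 50 mm long (y), rising 32 mm above the plate. Origin at the centre of its underside. It starts on the base, axes parallel to the base's, and comes off straight up; the pins stand 8 mm above its upper face
- cover_tab (a point): centre of the top edge of the red grip tab, 37 mm above the cover's underside
- board: White cutting board, fixed, 200 (x) x 170 (y) x 15 mm thick; origin at the centre of its underside, axes along its sides
- button_top (a point): Centre of the top face of the green release button, a disc 32 mm across; at the start 53 mm above the counter, 7 mm below the rim of the recess. It moves with the button
- release (a joint): Release button: 0 = up (sign locked down), grows as it is pressed straight down, 0.008 m = fully in. It needs about 3 to 5 N while it moves, has no spring and stays in where it is left. From about 0.006 m on, the sign is unlocked
- knob: Black upright knob on top of the sign, 30 mm across and 46 mm tall; origin at the centre of its underside, 133 mm above the counter when the sign is down. Right below it hangs the black slate card, 6 mm (housing x) x 80 mm (housing y) x 48 mm, top edge 2 mm below the knob
- knob_mid (a point): centre of the knob, 23 mm above its underside; 156 mm above the counter when the sign is down, 266 mm when fully raised
- sign (a joint): first stage of the telescope: 0 = down, 0.055 m = at the first stop. Slides vertically without turning; lifting it takes about 3 to 4 N and it sinks back by its weight when let go
- mast (a joint): second stage (the thicker tube under the sign): 0 = down, 0.055 m = at the second stop. It is stiffer: once the first stage is at its stop, a lift of about 9 to 11 N draws it up; then the second stop is hard. Together the sign rises 110 mm
- jar: amber jar with yellow lid, 52 mm across, 85 mm tall, bystander; origin at the centre of its underside
- tubs: stack of brown paper tubs, 70 mm across, 70 mm tall, bystander; origin at the centre of its underside
- ham_tin: low red tin with a brass band, 78 mm across, 40 mm tall, bystander; origin at the centre of its underside
There are look-alikes about, which are no part of the job. There is more than one size of the cover; the job needs the smallest.

How it is judged:
By the outcome, as a careful person would: the job done as asked, in the order asked, and still so for the second after the job is handed in, while the arm keeps its last pose, push and grip.
It also fails if it takes over 70 s, if anything falls off the work surface, if the arm or the gripper's body presses on something with over 40 N, if the wrist force passes 120 N, or if a joint passes its speed limit or range.

### The arm

A 6-joint arm with a two-finger parallel gripper is mounted at the origin on the work surface. World frame = base frame: x ahead of the robot, y to its left, z up, the work surface at z = 0. Lengths are in mm, angles in rad, forces in N, time in s.
With the tool pointing down it reaches from about 375 to 975 mm from the base axis. Payload 3.8 kg.
Tool frame: the origin (TCP) lies between the finger pads; the fingertips stand 11 mm ahead of it and the grasp point (between the pads) lies 8 mm behind it (tip_extent is the z of the fingertips in the tool frame, in mm); z points along the fingers, y is the direction in which the jaws open and shut (so a half turn about z gives the same grasp; the last joint's range is limited). The gripper opens to 88 mm and grips with 3 to 60 N. Pads are 18 mm wide; open, the fingers measure 123 mm over their backs; the gripper's body (75 mm by 187 mm) begins 45 mm behind the grasp point.
Start: joints at [-1.249, 0.264, 1.604, -0, 1.274, -0.037], TCP at [237.021, -632.012, 249.706] pointing down, gripper open.
Joint ranges: [-2.63, 2.63], [-0.94, 2.18], [0.31, 2.57], [-1.31, 4.45], [0, 2.66], [-2.55, 2.55]. Speed limits (rad/s): [2.57, 2.57, 3.14, 3.14, 3.14, 3.14].

### API

Orientations are given as a rotation vector (axis times angle).
In Python, from cell import get_obs, get_image, camera_info, sign_off, tip_extent gives the robot as it stands.
- The arm moves only by the tool move_arm, never from a script. Its argument "motion" is a list of rows, each a list of 3 entries, a list of its own where there are three numbers: the closure, from -1 (fully open) to 1 (shut), then the shift along the tool's x, y, z in m, then the turn, a rotation vector about the tool's x, y, z in rad. In form: [[jaw, [x, y, z], [rx, ry, rz]], ...]. A call has 1 to 20 rows; each row is the pose to reach, as a shift and turn from the pose commanded when the call began, along the tool's axes at that moment; what a row does not reach only later rows make up. A row lasts 1/12 s, in which the tool goes at most 41.7 mm and 7.16 degrees, less where a joint would pass 70% of its speed; a pose out of reach is approached as far as the arm can. A call with a gripper value outside its range is refused whole. The fingers move at their own pace and stop on an object; "force" is the grip in N (left out, the last holds). Time passes only in rows, so rows that repeat a pose let the fingers close. It gives the time, the measured TCP pose, the force and the opening at its end, in the units of the state.
- get_obs(): the state, without advancing time (a new reading comes with each control period).
- get_image(name): name is "side" or "top" or "wrist"; returns (picture, depth): 420x560x3 uint8, red, green, blue; 420x560 float32, mm along the optical axis (not along the pixel's ray), 0 where there is no reading.
- camera_info(name): a dict with "K" (3x3 intrinsics, pixels), "rvec" (rotation vector, rad) and "tvec" (3), from world to camera coordinates, as OpenCV has them. Camera axes: x right, y down, z forward; pixel columns grow to the right and rows downward; lengths in mm; the calibration is good to about 2 mm. The wrist camera is an equidistant fisheye: a pixel r from the principal point sees the ray r / f radians off the axis. A picture is of the moment at which its call begins: read the wrist's pose just before it. camera_info takes no time and is no camera call; for the wrist camera it gives the pose at the moment of the call.
- sign_off(): hands the job in, once; it reports no verdict.
The state is a dict: "time_s": time; "joint_positions": joint angles; "joint_vel": joint speeds; "joint_torque": joint torques, N m; "tcp_pos": TCP position; "tcp_rot": TCP orientation; "contact_force": force on the tool from outside, world axes, zero at the start; "ft_torque": the same for the moment, N m; "opening": finger opening in mm.
Only numpy, scipy, OpenCV 4.12 (cv2) and the standard library are available. Lean on these libraries where they do the work, as an engineer would, in place of code of your own. Each camera call takes 0.05 s, during which the arm holds its last target.

## Working session

There is one attempt and no reset: what is moved stays moved. The work goes in short steps, Python scripts to look and compute and a tool call to move; the robot and the scene stay as the last step left them, time stands still between calls to the robot, and variables do not carry over. Pictures are saved under pics/ and viewed, and the job is handed in when it is done.

Besides the shell and the picture viewer there is one more tool, called after "Request:" by a JSON object that holds its "api" and its "payload", one argument or row to a line. move_arm: Moves the arm, as the interface text tells. Its arguments: {"type":"object","properties":{"motion":{"type":"array","items":{"type":"array"}},"force":{"type":"number"}},"required":["motion"]}

```bash
mkdir -p pics; ls
python3 - <<'E'
from cell import *
import cv2
print(get_obs(),tip_extent)
for n in("top","side","wrist"):
    c=camera_info(n);print(n,c)
    im,d=get_image(n);cv2.imwrite(f"pics/{n}0.png",im[...,::-1])
    import numpy as np;np.save(f"pics/{n}0.npy",d);np.save(f"pics/{n}0_im.npy",im)
E
```

```text
pics
{'time_s': 0.0, 'joint_positions': array([-1.24893146e+00,  2.64758314e-01,  1.60536480e+00, -1.26932342e-05,
        1.27372866e+00, -3.69116560e-02]), 'joint_vel': array([-0.00123027, -0.00102509, -0.00077036, -0.00056339,  0.00035554,
        0.00062327]), 'joint_torque': array([ 2.94620077e-05, -5.02121258e+01, -3.56872094e+01,  7.28154229e-02,
        2.95319594e-02, -1.29352056e-04]), 'tcp_pos': array([ 236.77923961, -631.36606404,  248.38949051]), 'tcp_rot': array([-3.08897986e+00, -5.60154152e-01,  5.22381516e-04]), 'contact_force': array([-0.01643836, -0.23790834, -0.69868046]), 'ft_torque': array([-0.04028905, -0.01178158, -0.0149781 ]), 'opening': 88.35925408959011} 11.0
top {'K': array([[401.25854957,   0.        , 278.20944768],
       [  0.        , 401.25854957, 212.08176767],
       [  0.        ,   0.        ,   1.        ]]), 'rvec': array([ 2.13690571, -2.1302726 ,  0.20447562]), 'tvec': array([ 84.34794427, 563.58977307, 867.14650949])}
side {'K': array([[394.34488437,   0.        , 281.87545903],
       [  0.        , 394.34488437, 210.83326074],
       [  0.        ,   0.        ,   1.        ]]), 'rvec': array([ 0.95602049, -2.61915306,  0.91104797]), 'tvec': array([475.06525104, 282.08372396, 951.12496363])}
wrist {'K': array([[325.1922621 ,   0.        , 279.49280229],
       [  0.        , 325.1922621 , 210.69068075],
       [  0.        ,   0.        ,   1.        ]]), 'rvec': array([-2.40126328,  1.66477701,  0.2195181 ]), 'tvec': array([-674.08388492,  -34.84500757,  389.26765246])}
```

View pics/top0.png

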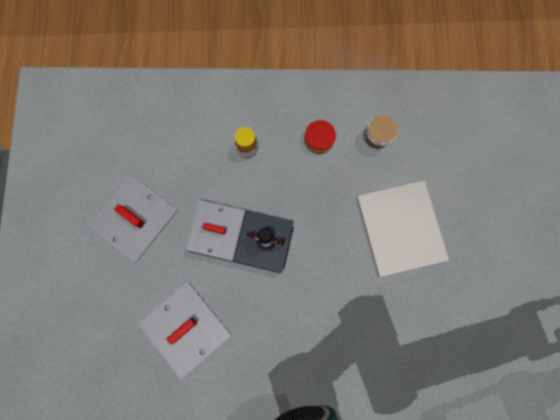

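View pics/side0.png

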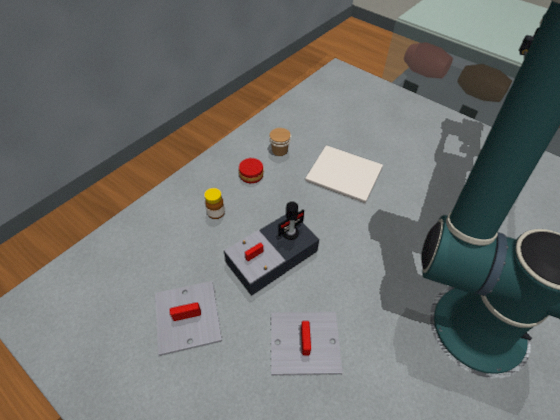

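View pics/wrist0.png

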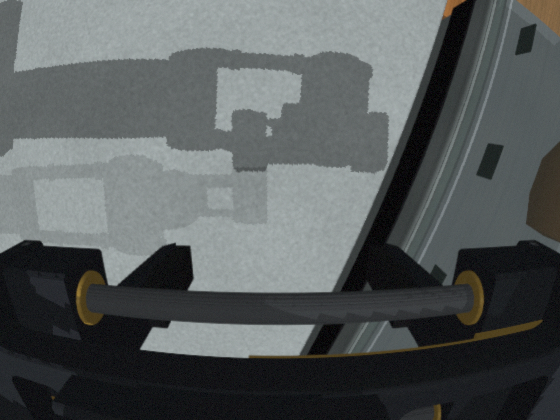

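The top view shows three plates with red tabs, at px (214,229), (129,216) and (182,330). The one at (214,229) sits on the dark base, next to the black knob at (265,237). The board is at (402,229), the jar at (246,142), the tin at (320,137) and the tubs at (381,130). The two loose plates look larger, so I'll measure all of them.

```bash
cat > h.py <<'E'
import numpy as np,cv2
from cell import *
def rt(c):
    R=cv2.Rodrigues(np.array(c["rvec"]))[0];return R,np.array(c["tvec"]).ravel()
def cloud(c,d):
    R,t=rt(c);K=c["K"];v,u=np.mgrid[:d.shape[0],:d.shape[1]]
    P=np.stack([(u-K[0,2])/K[0,0]*d,(v-K[1,2])/K[1,1]*d,d],-1)
    return (P-t)@R
def ray(c,px,z):
    R,t=rt(c);K=c["K"];px=np.atleast_2d(px).astype(float)
    D=np.c_[(px[:,0]-K[0,2])/K[0,0],(px[:,1]-K[1,2])/K[1,1],np.ones(len(px))]@R
    C=-R.T@t
    return C+D*((z-C[2])/D[:,2])[:,None]
def rect(P):
    r=cv2.minAreaRect(P[:,:2].astype(np.float32));return r
E
python3 - <<'E'
from h import *
for n in("top","side"):
    c=camera_info(n);im=np.load(f"pics/{n}0_im.npy");d=np.load(f"pics/{n}0.npy");P=cloud(c,d)
    hsv=cv2.cvtColor(im,cv2.COLOR_RGB2HSV)
    print(n)
    red=(((hsv[...,0]<8)|(hsv[...,0]>172))&(hsv[...,1]>150)&(hsv[...,2]>90)).astype(np.uint8)
    k,l,s,ce=cv2.connectedComponentsWithStats(red)
    for i in range(1,k):
        if s[i,4]<30: continue
        m=(l==i)&(d>0);Q=P[m];zt=np.percentile(Q[:,2],90);
        cn=cv2.findContours((l==i).astype(np.uint8),0,2)[0][0]
        print("red",ce[i].round(),s[i,4],"zmax",zt.round(1),"mean",Q[Q[:,2]>zt-6].mean(0).round(1),"rect",rect(Q[Q[:,2]>zt-8]))
    # plates and things by height
    for lo,hi,nm in((3,12,"low"),(57,72,"rim/plate"),(10,20,"board"),(160,190,"knob")):
        m=((P[...,2]>lo)&(P[...,2]<hi)&(d>0)).astype(np.uint8)
        m[:100]=m[:100] 
        k,l,s,ce=cv2.connectedComponentsWithStats(m)
        for i in range(1,k):
            if s[i,4]<60: continue
            Q=P[l==i]
            if np.linalg.norm(Q[:,:2].mean(0))<300: continue
            print(nm,ce[i].round(),s[i,4],"z",np.median(Q[:,2]).round(1),[np.round(x,1) for x in rect(Q)])
E
```

```text
top
red [320. 135.] 705 zmax 41.5 mean [754.  -13.6  39.5] rect ((754.2850341796875, -13.007698059082031), (71.95318603515625, 70.01496124267578), 0.6683837175369263)
red [127. 215.] 222 zmax 51.0 mean [555.7 430.   49.1] rect ((556.1884765625, 430.4874267578125), (65.21003723144531, 16.825523376464844), 53.896446228027344)
red [214. 228.] 128 zmax 97.8 mean [519.8 225.   95.9] rect ((520.117431640625, 225.69419860839844), (47.80623245239258, 12.594588279724121), 78.06438446044922)
red [181. 331.] 238 zmax 51.2 mean [300.7 297.2  49.3] rect ((300.73687744140625, 297.6026306152344), (16.429840087890625, 65.75950622558594), 41.094390869140625)
low [133. 219.] 3493 z 5.9 [array([556.3, 431.2]), array([149.7, 160.9]), np.float64(53.4)]
low [185. 330.] 4044 z 6.0 [array([299.4, 299.6]), array([160.5, 148.2]), np.float64(40.4)]
rim/plate [383. 129.] 645 z 69.3 [array([ 758.2, -158. ]), array([68.8, 67.2]), np.float64(21.5)]
rim/plate [238. 236.] 4533 z 62.1 [array([508.6, 171.2]), array([219.1, 120.2]), np.float64(77.1)]
board [402. 229.] 5906 z 14.6 [array([ 533.9, -208.9]), array([199.8,
[... 2923 characters left out ...]
rray([220.9, 122.8]), np.float64(77.4)]
board [129.  12.] 123 z 14.4 [array([1899.1, -414.7]), array([ 22.4, 324.9]), np.float64(0.4)]
board [50. 46.] 262 z 15.2 [array([1896.7,  -14.3]), array([459.7,  21. ]), np.float64(89.9)]
board [447.  72.] 300 z 15.2 [array([ 546.7, -937.3]), array([ 19.8, 509.8]), np.float64(90.0)]
board [344. 172.] 2460 z 16.5 [array([ 536.7, -208. ]), array([200.1, 175.8]), np.float64(13.5)]
board [281. 272.] 129 z 15.3 [array([454.3, 189. ]), array([219.9,  31.9]), np.float64(68.8)]
knob [26. 10.] 492 z 173.3 [array([1896. ,    3.6]), array([255.6,  23.4]), np.float64(89.8)]
knob [291. 208.] 141 z 178.5 [array([496. , 115.4]), array([27.6, 27.4]), np.float64(7.7)]
```

Run:
```python
import cv2
a=cv2.imread("pics/top0.png")[190:280,170:310];cv2.imwrite("pics/crop1.png",cv2.resize(a,None,fx=5.5,fy=5.5,interpolation=2))
```

```text
(no output)
```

View pics/crop1.png

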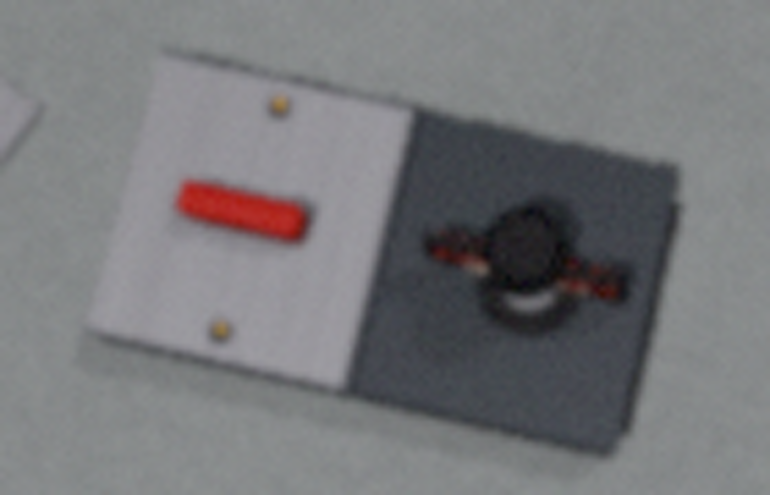

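The crop shows the brass pins through the plate at about (214,229), and its tab measures 48x13 mm. The loose plates are about 150 mm across with 65x16 tabs, so the plate on the base is the smallest and is the one to use. The cover-to-knob distance measures 115 mm, which matches the description. Next I move above the cover.

Request:
{"api": "move_arm", "payload": {
  "motion": [
    [0, [0.283, -0.352, 0], [0, 0, -0.494]],
    [0, [0.283, -0.352, 0], [0, 0, -0.494]],
    [0, [0.283, -0.352, 0], [0, 0, -0.494]],
    [0, [0.283, -0.352, 0], [0, 0, -0.494]],
    [0, [0.283, -0.352, 0], [0, 0, -0.494]],
    [0, [0.283, -0.352, 0], [0, 0, -0.494]],
    [0, [0.283, -0.352, 0], [0, 0, -0.494]],
    [0, [0.283, -0.352, 0], [0, 0, -0.494]],
    [0, [0.283, -0.352, 0], [0, 0, -0.494]],
    [0, [0.283, -0.352, 0], [0, 0, -0.494]],
    [0, [0.283, -0.352, 0], [0, 0, -0.494]],
    [0, [0.283, -0.352, 0], [0, 0, -0.494]],
    [0, [0.283, -0.352, 0], [0, 0, -0.494]],
    [0, [0.283, -0.352, 0], [0, 0, -0.494]]
  ]
}}

```text
time_s: 1.32
tcp_pos: [378.3, -203.2, 249.7]
tcp_rot: [2.859, 1.301, -0.001]
contact_force: [-0.0, 0.4, -0.5]
opening: 44.3
```

Request:
{"api": "move_arm", "payload": {
  "motion": [
    [0, [0.416, -0.176, 0], [0, 0, -0.494]],
    [0, [0.416, -0.176, 0], [0, 0, -0.494]],
    [0, [0.416, -0.176, 0], [0, 0, -0.494]],
    [0, [0.416, -0.176, 0], [0, 0, -0.494]],
    [0, [0.416, -0.176, 0], [0, 0, -0.494]],
    [0, [0.416, -0.176, 0], [0, 0, -0.494]],
    [0, [0.416, -0.176, 0], [0, 0, -0.494]],
    [0, [0.416, -0.176, 0], [0, 0, -0.494]],
    [0, [0.416, -0.176, 0], [0, 0, -0.494]],
    [0, [0.416, -0.176, 0], [0, 0, -0.494]],
    [0, [0.416, -0.176, 0], [0, 0, -0.494]],
    [0, [0.416, -0.176, 0], [0, 0, -0.494]],
    [0, [0.416, -0.176, 0], [0, 0, -0.494]],
    [0, [0.416, -0.176, 0], [0, 0, -0.494]]
  ]
}}

```text
time_s: 2.48
tcp_pos: [520.0, 224.3, 249.0]
tcp_rot: [2.457, 1.957, -0.003]
contact_force: [0.7, 0.6, 0.3]
opening: 44.1
```

Run:
```python
from h import *
o=get_obs();c=camera_info("wrist");im,d=get_image("wrist")
cv2.imwrite("pics/w1.png",im[...,::-1]);np.savez("pics/w1.npz",im=im,d=d,rvec=c["rvec"],tvec=c["tvec"])
print(o["tcp_pos"],o["tcp_rot"],o["joint_positions"])
R,t=rt(c);C=-R.T@t;T=cv2.Rodrigues(o["tcp_rot"])[0]
print("cam in tool",T.T@(C-o["tcp_pos"]),"axis",T.T@R[2])
```

```text
[519.97300027 224.3114352  248.96319886] [ 2.45710832  1.95725401 -0.00303159] [ 3.63749115e-01  6.07464130e-02  1.83971626e+00 -8.39309132e-04
  1.24290252e+00  5.89526868e-01]
cam in tool [  65.1229022     0.46912823 -135.21546147] axis [-0.25547181 -0.00137413  0.96681553]
```

View pics/w1.png

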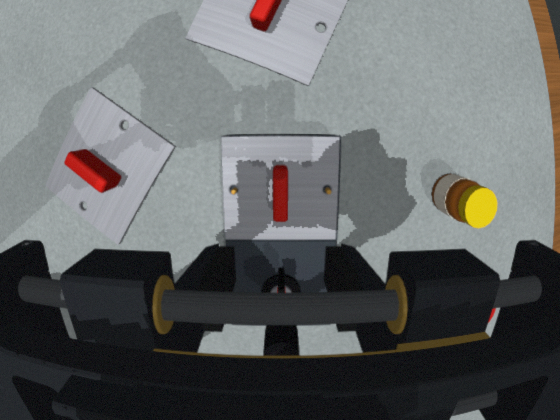

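The wrist view shows the cover's tab at (280,193) and its brass pins at (234,190) and (327,189), with the knob and mast just below at about (281,280). I'll measure the tab and pins by casting rays.

```bash
cat >> h.py <<'E'
def fray(c,px,z):
    R,t=rt(c);K=c["K"];px=np.atleast_2d(px).astype(float)
    a=(px-[K[0,2],K[1,2]])/K[0,0];r=np.linalg.norm(a,axis=1,keepdims=True)
    D=np.c_[np.sin(r)*a/np.maximum(r,1e-9),np.cos(r)]@R
    C=-R.T@t
    return C+D*((z-C[2])/D[:,2])[:,None]
E
python3 - <<'E'
from h import *
f=np.load("pics/w1.npz");c=camera_info("wrist");im=f["im"]
hsv=cv2.cvtColor(im,cv2.COLOR_RGB2HSV)
red=(((hsv[...,0]<8)|(hsv[...,0]>172))&(hsv[...,1]>150)&(hsv[...,2]>60)).astype(np.uint8)
br=((hsv[...,0]>10)&(hsv[...,0]<30)&(hsv[...,1]>110)).astype(np.uint8)
for nm,m in(("red",red),("br",br)):
    k,l,s,ce=cv2.connectedComponentsWithStats(m)
    for i in range(1,k):
        x,y=ce[i]
        if s[i,4]<8 or not(215<x<345 and 130<y<245): continue
        v,u=np.where(l==i)
        print(nm,ce[i].round(1),s[i])
        if nm=="br": print(fray(c,ce[i],73).round(1))
        else:
            P=fray(c,np.c_[u,v],97); print(rect(P))
            d=f["d"][v,u]; print(np.percentile(d,[5,50,95]))
# plate corners by bright contour
pts=np.array([[221,136],[339.5,135],[341,240],[222,240]])
print(fray(c,pts,65).round(1), fray(c,pts,65).mean(0).round(1))
E
python3 - <<'E'
import cv2
a=cv2.imread("pics/w1.png")[125:250,210:350];cv2.imwrite("pics/crop2.png",cv2.resize(a,None,fx=4.5,fy=4.5,interpolation=2))
E
```

```text
red [280.  193.3] [273 166  15  56 810]
((521.1973266601562, 228.3716583251953), (50.86931228637695, 12.878498077392578), 77.02294921875)
[287.74421387 293.23254395 299.19832764]
br [233.5 190.6] [231 188   6   6  27]
[[476.3 237.1  73. ]]
br [327.6 190.5] [325 188   6   6  27]
[[566.4 216.5  73. ]]
[[476.3 292.   65. ]
 [590.1 266.8  65. ]
 [571.4 159.2  65. ]
 [448.9 187.4  65. ]] [521.7 226.4  65. ]
```

View pics/crop2.png

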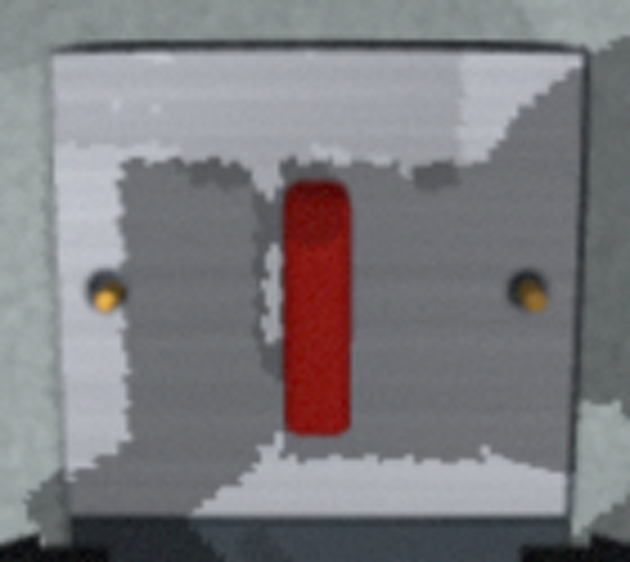

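Request:
{"api": "move_arm", "payload": {
  "motion": [
    [0, [0.0013, 0.0015, 0.03], [0, 0, 0]],
    [0, [0.0013, 0.0015, 0.06], [0, 0, 0]],
    [0, [0.0013, 0.0015, 0.09], [0, 0, 0]],
    [0, [0.0013, 0.0015, 0.12], [0, 0, 0]],
    [0, [0.0013, 0.0015, 0.13], [0, 0, 0]],
    [0, [0.0013, 0.0015, 0.13], [0, 0, 0]],
    [0, [0.0013, 0.0015, 0.13], [0, 0, 0]],
    [0, [0.0013, 0.0015, 0.13], [0, 0, 0]]
  ]
}}

```text
time_s: 3.2
tcp_pos: [522.9, 226.9, 122.0]
tcp_rot: [2.456, 1.957, 0.005]
contact_force: [0.4, 0.3, 0.9]
opening: 44.2
```

Run:
```python
from h import *
o=get_obs();im,d=get_image("wrist")
cv2.imwrite("pics/w2.png",im[...,::-1])
print(o["tcp_pos"],o["tcp_rot"],o["contact_force"])
```

```text
[522.90993083 226.85697415 121.97731133] [2.4559939  1.95726379 0.00526321] [0.41706193 0.26731279 0.89236525]
```

View pics/w2.png

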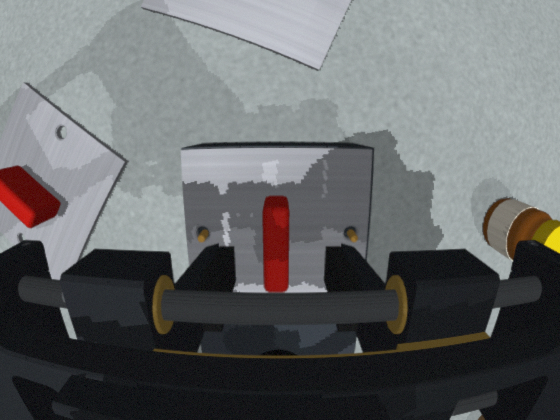

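The tab at (276,243) lies between the fingers, whose inner edges are at 235 and 326. The tool is about 2 mm too far along +y, so I'll correct that, descend and grip.

Request:
{"api": "move_arm", "payload": {
  "motion": [
    [0, [0, -0.002, 0.012], [0, 0, 0]],
    [0, [0, -0.002, 0.024], [0, 0, 0]],
    [0, [0, -0.002, 0.034], [0, 0, 0]],
    [0, [0, -0.002, 0.039], [0, 0, 0]],
    [0, [0, -0.002, 0.039], [0, 0, 0]],
    [0, [0, -0.002, 0.039], [0, 0, 0]],
    [0, [0, -0.002, 0.039], [0, 0, 0]]
  ]
}}

```text
time_s: 3.83
tcp_pos: [519.4, 227.5, 80.7]
tcp_rot: [-2.456, -1.959, 0.0]
contact_force: [0.5, -0.4, 0.6]
opening: 44.1
```

Request:
{"api": "move_arm", "payload": {
  "motion": [
    [1, [0, 0, 0], [0, 0, 0]],
    [1, [0, 0, 0], [0, 0, 0]],
    [1, [0, 0, 0], [0, 0, 0]],
    [1, [0, 0, 0], [0, 0, 0]],
    [1, [0, 0, 0], [0, 0, 0]],
    [1, [0, 0, 0], [0, 0, 0]],
    [1, [0, 0, 0], [0, 0, 0]],
    [1, [0, 0, 0], [0, 0, 0]]
  ],
  "force": 30
}}

```text
time_s: 4.5
tcp_pos: [519.9, 227.4, 81.0]
tcp_rot: [2.455, 1.959, 0.002]
contact_force: [1.7, -1.3, 1.1]
opening: 13.7
```

Request:
{"api": "move_arm", "payload": {
  "motion": [
    [1, [0, 0, -0.003], [0, 0, 0]],
    [1, [0, 0, -0.006], [0, 0, 0]],
    [1, [0, 0, -0.01], [0, 0, 0]],
    [1, [0, 0, -0.015], [0, 0, 0]],
    [1, [0, 0, -0.02], [0, 0, 0]],
    [1, [0, 0, -0.025], [0, 0, 0]],
    [1, [0, 0, -0.03], [0, 0, 0]],
    [1, [0, 0, -0.03], [0, 0, 0]]
  ]
}}

```text
time_s: 5.17
tcp_pos: [519.7, 227.9, 112.2]
tcp_rot: [2.456, 1.959, 0.003]
contact_force: [0.2, -0.1, -2.3]
opening: 13.6
```

Run:
```python
from h import *
o=get_obs();im,d=get_image("wrist")
cv2.imwrite("pics/w3.png",im[...,::-1])
print(o["tcp_pos"],o["tcp_rot"],o["contact_force"],o["ft_torque"],o["opening"])
```

```text
[519.72201975 227.91962853 112.19300994] [2.45558353 1.95929647 0.00264583] [ 0.21637193 -0.13457534 -2.29263331] [ 0.01952655 -0.09707089  0.01515345] 13.611816114084714
```

View pics/w3.png

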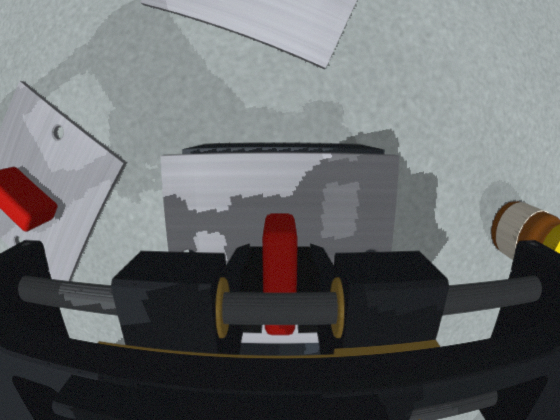

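The cover is free of the pins, with a weight reading of about 2.3 N. Next I raise it and carry it over to the board.

Request:
{"api": "move_arm", "payload": {
  "motion": [
    [1, [0, 0, -0.01], [0, 0, 0]],
    [1, [0, 0, -0.025], [0, 0, 0]],
    [1, [0, 0, -0.045], [0, 0, 0]],
    [1, [0, 0, -0.065], [0, 0, 0]],
    [1, [0, 0, -0.085], [0, 0, 0]],
    [1, [0, 0, -0.105], [0, 0, 0]],
    [1, [0, 0, -0.125], [0, 0, 0]],
    [1, [0, 0, -0.14], [0, 0, 0]],
    [1, [0, 0, -0.148], [0, 0, 0]],
    [1, [0, 0, -0.15], [0, 0, 0]],
    [1, [0, 0, -0.15], [0, 0, 0]]
  ]
}}

```text
time_s: 6.13
tcp_pos: [519.4, 227.5, 261.2]
tcp_rot: [2.456, 1.959, 0.001]
contact_force: [0.1, 0.7, -2.8]
opening: 13.7
```

Request:
{"api": "move_arm", "payload": {
  "motion": [
    [1, [-0.006, 0.002, 0], [0, 0, 0]],
    [1, [-0.02, 0.005, 0], [0, 0, -0.02]],
    [1, [-0.04, 0.011, 0], [0, 0, -0.045]],
    [1, [-0.067, 0.018, 0], [0, 0, -0.07]],
    [1, [-0.094, 0.025, 0], [0, 0, -0.1]],
    [1, [-0.121, 0.032, 0], [0, 0, -0.13]],
    [1, [-0.148, 0.039, 0], [0, 0, -0.16]],
    [1, [-0.175, 0.047, 0], [0, 0, -0.19]],
    [1, [-0.202, 0.054, 0], [0, 0, -0.22]],
    [1, [-0.229, 0.061, 0], [0, 0, -0.25]],
    [1, [-0.256, 0.068, 0], [0, 0, -0.28]],
    [1, [-0.283, 0.075, 0], [0, 0, -0.31]],
    [1, [-0.31, 0.083, 0], [0, 0, -0.34]],
    [1, [-0.337, 0.09, 0], [0, 0, -0.37]],
    [1, [-0.364, 0.097, 0], [0, 0, -0.4]],
    [1, [-0.388, 0.103, 0], [0, 0, -0.425]],
    [1, [-0.407, 0.108, 0], [0, 0, -0.445]],
    [1, [-0.418, 0.111, 0], [0, 0, -0.455]],
    [1, [-0.421, 0.112, 0], [0, 0, -0.457]],
    [1, [-0.421, 0.112, 0], [0, 0, -0.457]]
  ]
}}

```text
time_s: 7.8
tcp_pos: [534.1, -208.6, 259.1]
tcp_rot: [-1.949, -2.461, 0.001]
contact_force: [-0.3, 0.1, -2.1]
opening: 14.0
```

Run:
```python
from h import *
o=get_obs();im,d=get_image("wrist")
cv2.imwrite("pics/w4.png",im[...,::-1])
im,d=get_image("top")
cv2.imwrite("pics/t4.png",im[...,::-1])
print(o["tcp_pos"],o["tcp_rot"],o["contact_force"],o["ft_torque"],o["opening"])
```

```text
[ 534.06154516 -208.64270778  259.06465706] [-1.94884178e+00 -2.46051081e+00  1.11455731e-03] [-0.30784983  0.10502964 -2.0594164 ] [-0.06444321 -0.155024   -0.02167856] 14.013966811126267
```

View pics/w4.png

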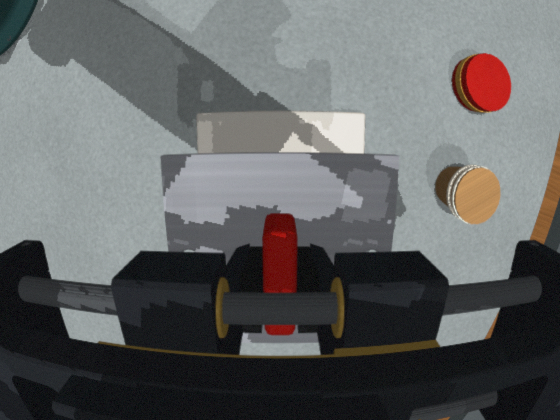

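View pics/t4.png

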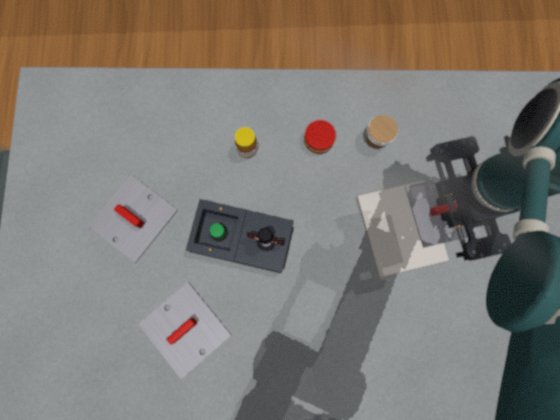

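The cover is still held and sits square over the board. The green button now shows in the top view at (217,231). I lower it and stop just above the board.

Request:
{"api": "move_arm", "payload": {
  "motion": [
    [1, [0, 0, 0.01], [0, 0, 0]],
    [1, [0, 0, 0.03], [0, 0, 0]],
    [1, [0, 0, 0.055], [0, 0, 0]],
    [1, [0, 0, 0.08], [0, 0, 0]],
    [1, [0, 0, 0.105], [0, 0, 0]],
    [1, [0, 0, 0.13], [0, 0, 0]],
    [1, [0, 0, 0.155], [0, 0, 0]],
    [1, [0, 0, 0.18], [0, 0, 0]],
    [1, [0, 0, 0.2], [0, 0, 0]],
    [1, [0, 0, 0.212], [0, 0, 0]],
    [1, [0, 0, 0.216], [0, 0, 0]],
    [1, [0, 0, 0.216], [0, 0, 0]],
    [1, [0, 0, 0.216], [0, 0, 0]],
    [1, [0, 0, 0.216], [0, 0, 0]]
  ]
}}

```text
time_s: 9.07
tcp_pos: [536.4, -208.4, 46.3]
tcp_rot: [1.946, 2.463, 0.001]
contact_force: [0.2, -0.3, -2.6]
opening: 14.1
```

Request:
{"api": "move_arm", "payload": {
  "motion": [
    [1, [0, 0, 0.002], [0, 0, 0]],
    [1, [0, 0, 0.004], [0, 0, 0]],
    [1, [0, 0, 0.006], [0, 0, 0]],
    [1, [0, 0, 0.007], [0, 0, 0]],
    [1, [0, 0, 0.008], [0, 0, 0]],
    [1, [0, 0, 0.008], [0, 0, 0]],
    [1, [0, 0, 0.008], [0, 0, 0]]
  ]
}}

```text
time_s: 9.65
tcp_pos: [534.9, -207.9, 36.6]
tcp_rot: [-1.948, -2.464, 0.0]
contact_force: [0.9, 0.1, -2.9]
opening: 13.8
```

Request:
{"api": "move_arm", "payload": {
  "motion": [
    [1, [0, 0, 0.0005], [0, 0, 0]],
    [1, [0, 0, 0.001], [0, 0, 0]],
    [1, [0, 0, 0.001], [0, 0, 0]],
    [1, [0, 0, 0.001], [0, 0, 0]]
  ]
}}

```text
time_s: 9.98
tcp_pos: [535.1, -208.0, 36.0]
tcp_rot: [1.948, 2.464, 0.0]
contact_force: [-1.1, 1.4, 1.1]
opening: 13.8
```

The board now carries the plate: the force went from −2.9 to +1.1 N. I release it slowly.

Request:
{"api": "move_arm", "payload": {
  "motion": [
    [1, [0, 0, 0.0003], [0, 0, 0]],
    [0.5, [0, 0, 0.0003], [0, 0, 0]],
    [0.4, [0, 0, 0.0003], [0, 0, 0]],
    [0.2, [0, 0, 0.0003], [0, 0, 0]],
    [0.2, [0, 0, 0.0003], [0, 0, 0]],
    [0.2, [0, 0, 0.0003], [0, 0, 0]]
  ]
}}

```text
time_s: 10.48
tcp_pos: [535.1, -208.0, 35.3]
tcp_rot: [1.948, 2.465, 0.0]
contact_force: [0.1, 0.0, 0.6]
opening: 35.4
```

Request:
{"api": "move_arm", "payload": {
  "motion": [
    [0.2, [0, 0, -0.008], [0, 0, 0]],
    [0.2, [0, 0, -0.02], [0, 0, 0]],
    [0.2, [0, 0, -0.045], [0, 0, 0]],
    [0.2, [0, 0, -0.08], [0, 0, 0]],
    [0.2, [0, 0, -0.12], [0, 0, 0]],
    [0.2, [0, 0, -0.16], [0, 0, 0]],
    [0.2, [0, 0, -0.19], [0, 0, 0]],
    [0.2, [0, 0, -0.2], [0, 0, 0]],
    [0.2, [0, 0, -0.2], [0, 0, 0]]
  ]
}}

```text
time_s: 11.23
tcp_pos: [537.3, -209.0, 240.8]
tcp_rot: [1.943, 2.458, 0.004]
contact_force: [0.3, -0.1, -0.9]
opening: 35.1
```

Run:
```python
from h import *
o=get_obs();im,d=get_image("wrist")
cv2.imwrite("pics/w5.png",im[...,::-1])
print(o["tcp_pos"],o["tcp_rot"],o["contact_force"],o["opening"])
f=np.load("pics/top0_im.npy");c=camera_info("top")
im,d=get_image("top");cv2.imwrite("pics/t5.png",im[...,::-1])
hsv=cv2.cvtColor(im,cv2.COLOR_RGB2HSV)
g=((hsv[...,0]>45)&(hsv[...,0]<75)&(hsv[...,1]>120)).astype(np.uint8)
k,l,s,ce=cv2.connectedComponentsWithStats(g)
for i in range(1,k):
    if s[i,4]>40: print(ce[i],s[i],ray(c,ce[i],53))
```

```text
[ 537.34687255 -208.95321732  240.80633979] [1.94266377 2.45766182 0.00363047] [ 0.26108265 -0.05433738 -0.86832095] 35.07673008058072
[217.18421053 230.5       ] [210 223  16  16 190] [[519.98490102 223.64794168  53.        ]]
```

View pics/w5.png

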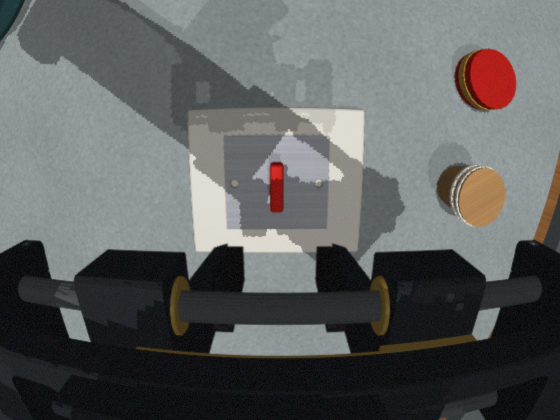

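The wrist view shows the cover lying flat at (277,183), inside the board's edges (190–363, 108–252). I go back over the button with the jaws shut.

Request:
{"api": "move_arm", "payload": {
  "motion": [
    [1, [0.006, 0.001, 0], [0, 0, 0]],
    [1, [0.02, 0.004, 0], [0, 0, 0.02]],
    [1, [0.045, 0.009, 0], [0, 0, 0.05]],
    [1, [0.075, 0.015, 0], [0, 0, 0.08]],
    [1, [0.105, 0.021, 0], [0, 0, 0.11]],
    [1, [0.135, 0.028, 0], [0, 0, 0.145]],
    [1, [0.165, 0.034, 0], [0, 0, 0.175]],
    [1, [0.195, 0.04, 0], [0, 0, 0.21]],
    [1, [0.225, 0.046, 0], [0, 0, 0.24]],
    [1, [0.255, 0.052, 0], [0, 0, 0.27]],
    [1, [0.285, 0.058, 0], [0, 0, 0.305]],
    [1, [0.315, 0.064, 0], [0, 0, 0.335]],
    [1, [0.345, 0.07, 0], [0, 0, 0.37]],
    [1, [0.375, 0.077, 0], [0, 0, 0.4]],
    [1, [0.4, 0.082, 0], [0, 0, 0.43]],
    [1, [0.418, 0.085, 0], [0, 0, 0.45]],
    [1, [0.426, 0.087, 0], [0, 0, 0.457]],
    [1, [0.426, 0.087, 0], [0, 0, 0.457]],
    [1, [0.426, 0.087, 0], [0, 0, 0.457]]
  ],
  "force": 15
}}

```text
time_s: 12.92
tcp_pos: [520.3, 226.2, 233.6]
tcp_rot: [-2.454, -1.961, 0.005]
contact_force: [0.1, 0.1, -0.4]
opening: 0.9
```

Run:
```python
from h import *
o=get_obs();c=camera_info("wrist");im,d=get_image("wrist")
cv2.imwrite("pics/w6.png",im[...,::-1])
print(o["tcp_pos"],o["tcp_rot"],o["contact_force"],o["opening"])
hsv=cv2.cvtColor(im,cv2.COLOR_RGB2HSV)
g=((hsv[...,0]>45)&(hsv[...,0]<75)&(hsv[...,1]>120)).astype(np.uint8)
br=((hsv[...,0]>10)&(hsv[...,0]<30)&(hsv[...,1]>110)).astype(np.uint8)
for m,z in((g,53),(br,73)):
  k,l,s,ce=cv2.connectedComponentsWithStats(m)
  for i in range(1,k):
    if s[i,4]>15 and ce[i][1]<250: print(ce[i],s[i],fray(c,ce[i],z))
```

```text
[520.3141877  226.20792162 233.56009708] [-2.45390429 -1.96077947  0.00539475] [ 0.07368495  0.06944027 -0.39462179] 0.9371413144824571
[281.03956044 189.80659341] [265 172  33  36 910] [[521.97074221 228.49534036  53.        ]]
[551.10222672  43.13360324] [536   0  24 122 988] [[875.02705817 342.13101924  73.        ]]
[441.15555556 190.06666667] [438 179  13  26  45] [[680.64401758 198.25013995  73.        ]]
[478.37807944 208.70336853] [ 452  184   54   51 1989] [[725.80376886 168.26154088  73.        ]]
[231.85714286 195.53571429] [229 192   6   7  28] [[476.71635826 237.34790186  73.        ]]
[330.5        195.88235294] [328 193   6   7  34] [[566.81008825 216.64779245  73.        ]]
```

View pics/w6.png

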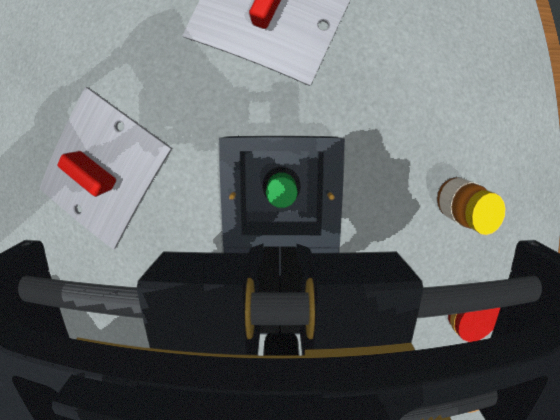

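The button at (281,190) ray-casts to (522, 228), under the closed fingertips. The pin midpoint (521.8, 227.0) agrees. I descend to just above the button.

Request:
{"api": "move_arm", "payload": {
  "motion": [
    [1, [0, 0, 0.02], [0, 0, 0]],
    [1, [0, 0, 0.05], [0, 0, 0]],
    [1, [0, 0, 0.08], [0, 0, 0]],
    [1, [0, 0, 0.11], [0, 0, 0]],
    [1, [0, 0, 0.135], [0, 0, 0]],
    [1, [0, 0, 0.155], [0, 0, 0]],
    [1, [0, 0, 0.162], [0, 0, 0]],
    [1, [0, 0, 0.162], [0, 0, 0]],
    [1, [0, 0, 0.162], [0, 0, 0]],
    [1, [0, 0, 0.162], [0, 0, 0]]
  ]
}}

```text
time_s: 13.8
tcp_pos: [522.8, 226.6, 75.1]
tcp_rot: [2.456, 1.958, 0.004]
contact_force: [0.6, -0.4, 0.9]
opening: 0.3
```

Request:
{"api": "move_arm", "payload": {
  "motion": [
    [1, [0, 0, 0.003], [0, 0, 0]],
    [1, [0, 0, 0.005], [0, 0, 0]],
    [1, [0, 0, 0.007], [0, 0, 0]],
    [1, [0, 0, 0.009], [0, 0, 0]],
    [1, [0, 0, 0.011], [0, 0, 0]],
    [1, [0, 0, 0.012], [0, 0, 0]],
    [1, [0, 0, 0.012], [0, 0, 0]],
    [1, [0, 0, 0.012], [0, 0, 0]]
  ]
}}

```text
time_s: 14.47
tcp_pos: [521.5, 226.7, 61.4]
tcp_rot: [2.456, 1.959, 0.001]
contact_force: [0.1, 0.7, 0.5]
opening: 0.5
```

Request:
{"api": "move_arm", "payload": {
  "motion": [
    [1, [0, 0, 0.001], [0, 0, 0]],
    [1, [0, 0, 0.002], [0, 0, 0]],
    [1, [0, 0, 0.003], [0, 0, 0]],
    [1, [0, 0, 0.004], [0, 0, 0]],
    [1, [0, 0, 0.005], [0, 0, 0]]
  ]
}}

```text
time_s: 14.88
tcp_pos: [521.5, 226.7, 56.5]
tcp_rot: [2.456, 1.959, 0.001]
contact_force: [0.1, 0.7, 2.1]
opening: 0.5
```

Request:
{"api": "move_arm", "payload": {
  "motion": [
    [1, [0, 0, 0.0005], [0, 0, 0]],
    [1, [0, 0, 0.001], [0, 0, 0]],
    [1, [0, 0, 0.0015], [0, 0, 0]],
    [1, [0, 0, 0.002], [0, 0, 0]],
    [1, [0, 0, 0.002], [0, 0, 0]]
  ]
}}

```text
time_s: 15.3
tcp_pos: [521.6, 226.8, 56.2]
tcp_rot: [2.456, 1.959, 0.0]
contact_force: [-4.7, -1.1, 14.1]
opening: 0.5
```

The button bottomed: tips at 45.2 mm, the force jumped to 14 N, and 53−8=45 is the expected height. I retract, open and move over the knob.

Request:
{"api": "move_arm", "payload": {
  "motion": [
    [1, [0, 0, -0.01], [0, 0, 0]],
    [1, [0, 0, -0.035], [0, 0, 0]],
    [1, [0, 0, -0.07], [0, 0, 0]],
    [1, [0, 0, -0.105], [0, 0, 0]],
    [-0.4, [0, 0, -0.14], [0, 0, 0]],
    [-0.4, [0, 0, -0.17], [0, 0, 0]],
    [-0.4, [0, 0, -0.18], [0, 0, 0]],
    [-0.4, [0, 0, -0.18], [0, 0, 0]],
    [-0.4, [0, 0, -0.18], [0, 0, 0]],
    [-0.4, [0, 0, -0.18], [0, 0, 0]]
  ]
}}

```text
time_s: 16.13
tcp_pos: [519.9, 226.0, 231.7]
tcp_rot: [-2.455, -1.958, 0.006]
contact_force: [-0.3, -0.3, -0.0]
opening: 38.3
```

Run:
```python
from h import *
o=get_obs();c=camera_info("wrist");im,d=get_image("wrist")
print(o["tcp_pos"],o["opening"])
hsv=cv2.cvtColor(im,cv2.COLOR_RGB2HSV)
g=((hsv[...,0]>45)&(hsv[...,0]<75)&(hsv[...,1]>120)).astype(np.uint8)
P=None
k,l,s,ce=cv2.connectedComponentsWithStats(g)
R,t=rt(c);C=-R.T@t
for i in range(1,k):
    if s[i,4]>100:
        e=cv2.erode((l==i).astype(np.uint8),np.ones((7,7)))
        v,u=np.where((e>0)&(d>0))
        K=c["K"];a=np.c_[u-K[0,2],v-K[1,2]]/K[0,0];r=np.linalg.norm(a,axis=1)
        Q=np.c_[np.tan(r)[:,None]*a/r[:,None],np.ones(len(r))]*d[v,u][:,None]
        print("button z",np.median((Q-t)@R,axis=0))
        # ref: rim pixels 
for px in((233,225),(330,225),(225,180),(335,180)):
    K=c["K"];a=(np.array(px)-K[:2,2])/K[0,0];r=np.linalg.norm(a)
    Q=np.r_[np.tan(r)*a/r,1]*np.median(d[px[1]-2:px[1]+3,px[0]-2:px[0]+3]);print("rim",((Q-t)@R).round(1))
im2,d2=get_image("top")
c=camera_info("top");m=cloud(c,d2);print("top knob z, button z",np.median(m[233:236,264:267,2]),np.median(m[229:233,216:219,2]))
cv2.imwrite("pics/w7.png",im[...,::-1]);cv2.imwrite("pics/t7.png",im2[...,::-1])
```

```text
[519.85884379 226.02738715 231.6916053 ] 38.300784719644504
button z [522.01392817 228.24033003  45.14362527]
rim [467.3 206.2  60.4]
rim [561.4 184.8  60.4]
rim [471.3 251.7  60.5]
rim [574.6 228.2  60. ]
top knob z, button z 178.58123071055755 607.0417093274698
```

View pics/w7.png

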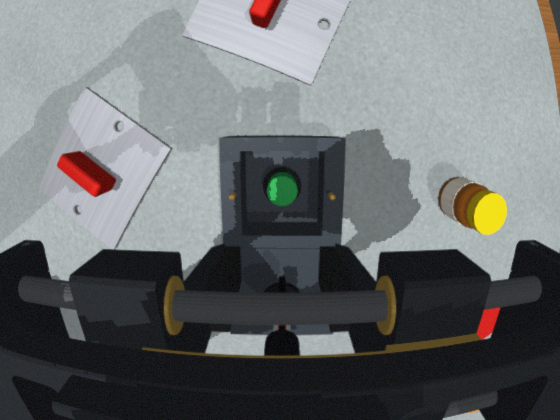

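The wrist depth puts the button top at 45.1 mm with the rim at 60.3 mm, so it is fully in. The knob is at about (282,340). I move over it and look before descending.

Request:
{"api": "move_arm", "payload": {
  "motion": [
    [-0.4, [-0.02, 0, 0], [0, 0, 0]],
    [-0.4, [-0.045, 0, 0], [0, 0, 0]],
    [-0.4, [-0.07, 0, 0], [0, 0, 0]],
    [-0.4, [-0.095, 0, 0], [0, 0, 0]],
    [-0.4, [-0.11, 0, 0], [0, 0, 0]],
    [-0.4, [-0.115, 0, 0], [0, 0, 0]],
    [-0.4, [-0.115, 0, 0.01], [0, 0, 0]],
    [-0.4, [-0.115, 0, 0.025], [0, 0, 0]],
    [-0.4, [-0.115, 0, 0.035], [0, 0, 0]],
    [-0.4, [-0.115, 0, 0.035], [0, 0, 0]],
    [-0.4, [-0.115, 0, 0.035], [0, 0, 0]],
    [-0.4, [-0.115, 0, 0.035], [0, 0, 0]]
  ]
}}

```text
time_s: 17.23
tcp_pos: [495.9, 115.1, 199.3]
tcp_rot: [-2.455, -1.96, 0.0]
contact_force: [-0.4, 0.5, 0.4]
opening: 61.5
```

Run:
```python
from h import *
o=get_obs();im,d=get_image("wrist")
print(o["tcp_pos"],o["opening"])
cv2.imwrite("pics/w8.png",im[...,::-1])
```

```text
[495.88673528 115.09995119 199.25810917] 61.525096582392884
```

View pics/w8.png

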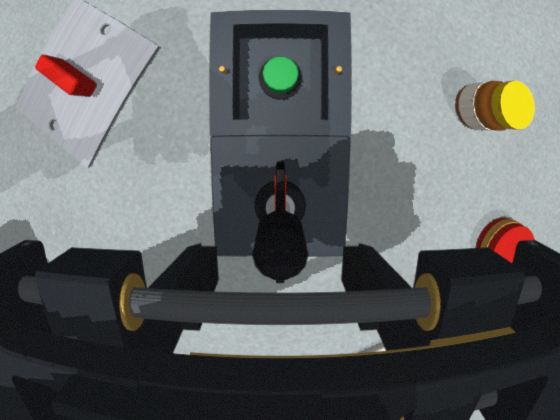

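The knob at (280,245) is centred between the fingers, whose inner edges are at 217 and 343. I descend and grip.

Request:
{"api": "move_arm", "payload": {
  "motion": [
    [-0.4, [0, 0, 0.012], [0, 0, 0]],
    [-0.4, [0, 0, 0.024], [0, 0, 0]],
    [-0.4, [0, 0, 0.036], [0, 0, 0]],
    [-0.4, [0, 0, 0.046], [0, 0, 0]],
    [-0.4, [0, 0, 0.051], [0, 0, 0]],
    [-0.4, [0, 0, 0.051], [0, 0, 0]],
    [-0.4, [0, 0, 0.051], [0, 0, 0]],
    [-0.4, [0, 0, 0.051], [0, 0, 0]]
  ]
}}

```text
time_s: 17.95
tcp_pos: [496.1, 114.5, 148.7]
tcp_rot: [2.456, 1.959, 0.001]
contact_force: [-0.4, 0.1, 0.9]
opening: 61.6
```

Request:
{"api": "move_arm", "payload": {
  "motion": [
    [1, [0, 0, 0], [0, 0, 0]],
    [1, [0, 0, 0], [0, 0, 0]],
    [1, [0, 0, 0], [0, 0, 0]],
    [1, [0, 0, 0], [0, 0, 0]],
    [1, [0, 0, 0], [0, 0, 0]],
    [1, [0, 0, 0], [0, 0, 0]],
    [1, [0, 0, 0], [0, 0, 0]],
    [1, [0, 0, 0], [0, 0, 0]]
  ],
  "force": 50
}}

```text
time_s: 18.62
tcp_pos: [496.0, 114.5, 148.7]
tcp_rot: [2.456, 1.959, 0.001]
contact_force: [-0.1, -0.5, 1.4]
opening: 28.7
```

Gripped at 28.7 mm on the 30 mm knob. I lift slowly to the first stop.

Request:
{"api": "move_arm", "payload": {
  "motion": [
    [1, [0, 0, -0.003], [0, 0, 0]],
    [1, [0, 0, -0.007], [0, 0, 0]],
    [1, [0, 0, -0.012], [0, 0, 0]],
    [1, [0, 0, -0.017], [0, 0, 0]],
    [1, [0, 0, -0.022], [0, 0, 0]],
    [1, [0, 0, -0.027], [0, 0, 0]],
    [1, [0, 0, -0.032], [0, 0, 0]],
    [1, [0, 0, -0.037], [0, 0, 0]],
    [1, [0, 0, -0.042], [0, 0, 0]],
    [1, [0, 0, -0.047], [0, 0, 0]],
    [1, [0, 0, -0.05], [0, 0, 0]]
  ]
}}

```text
time_s: 19.53
tcp_pos: [495.8, 114.5, 199.2]
tcp_rot: [2.456, 1.959, 0.0]
contact_force: [1.0, -0.1, -3.9]
opening: 29.0
```

Request:
{"api": "move_arm", "payload": {
  "motion": [
    [1, [0, 0, -0.003], [0, 0, 0]],
    [1, [0, 0, -0.006], [0, 0, 0]],
    [1, [0, 0, -0.009], [0, 0, 0]],
    [1, [0, 0, -0.012], [0, 0, 0]],
    [1, [0, 0, -0.015], [0, 0, 0]],
    [1, [0, 0, -0.018], [0, 0, 0]],
    [1, [0, 0, -0.018], [0, 0, 0]]
  ]
}}

```text
time_s: 20.12
tcp_pos: [495.6, 114.5, 216.6]
tcp_rot: [-2.456, -1.959, 0.001]
contact_force: [2.1, -0.4, -7.0]
opening: 28.8
```

Request:
{"api": "move_arm", "payload": {
  "motion": [
    [1, [0, 0, -0.003], [0, 0, 0]],
    [1, [0, 0, -0.007], [0, 0, 0]],
    [1, [0, 0, -0.011], [0, 0, 0]],
    [1, [0, 0, -0.015], [0, 0, 0]],
    [1, [0, 0, -0.019], [0, 0, 0]],
    [1, [0, 0, -0.023], [0, 0, 0]],
    [1, [0, 0, -0.027], [0, 0, 0]],
    [1, [0, 0, -0.031], [0, 0, 0]],
    [1, [0, 0, -0.034], [0, 0, 0]],
    [1, [0, 0, -0.037], [0, 0, 0]],
    [1, [0, 0, -0.039], [0, 0, 0]],
    [1, [0, 0, -0.039], [0, 0, 0]]
  ]
}}

```text
time_s: 21.12
tcp_pos: [495.8, 114.5, 256.1]
tcp_rot: [2.456, 1.959, 0.0]
contact_force: [0.9, -0.3, -7.0]
opening: 28.4
```

Request:
{"api": "move_arm", "payload": {
  "motion": [
    [1, [0, 0, -0.0005], [0, 0, 0]],
    [1, [0, 0, -0.001], [0, 0, 0]],
    [1, [0, 0, -0.0015], [0, 0, 0]],
    [1, [0, 0, -0.002], [0, 0, 0]],
    [1, [0, 0, -0.002], [0, 0, 0]]
  ]
}}

```text
time_s: 21.53
tcp_pos: [495.7, 114.5, 257.3]
tcp_rot: [-2.456, -1.959, 0.0]
contact_force: [2.4, -0.7, -9.5]
opening: 28.4
```

Request:
{"api": "move_arm", "payload": {
  "motion": [
    [1, [0, 0, -0.0005], [0, 0, 0]],
    [1, [0, 0, -0.001], [0, 0, 0]],
    [1, [0, 0, -0.0015], [0, 0, 0]],
    [1, [0, 0, -0.002], [0, 0, 0]],
    [1, [0, 0, -0.002], [0, 0, 0]]
  ]
}}

```text
time_s: 21.95
tcp_pos: [495.5, 114.5, 258.8]
tcp_rot: [-2.456, -1.959, 0.001]
contact_force: [3.2, 0.1, -13.3]
opening: 28.9
```

Request:
{"api": "move_arm", "payload": {
  "motion": [
    [1, [0, 0, -0.0005], [0, 0, 0]],
    [1, [0, 0, -0.0005], [0, 0, 0]],
    [1, [0, 0, -0.0005], [0, 0, 0]],
    [1, [0, 0, -0.0005], [0, 0, 0]],
    [1, [0, 0, -0.0005], [0, 0, 0]]
  ]
}}

```text
time_s: 22.37
tcp_pos: [495.3, 114.4, 258.9]
tcp_rot: [-2.455, -1.959, 0.002]
contact_force: [3.4, 0.7, -19.6]
opening: 28.3
```

Run:
```python
from h import *
o=get_obs();im,d=get_image("side")
print(o["tcp_pos"],o["contact_force"],o["opening"])
cv2.imwrite("pics/s9.png",im[...,::-1])
cv2.imwrite("pics/s9c.png",cv2.resize(im[130:300,200:360,::-1],None,fx=3.5,fy=3.5,interpolation=2))
c=camera_info("side");P=cloud(c,d);
# card points: near the knob plan position, by height
q=P[(d>0)&(np.hypot(P[...,0]-496,P[...,1]-115)<45)]
print(np.histogram(q[:,2],bins=range(50,300,10)))
im,d=get_image("top");cv2.imwrite("pics/t9.png",im[...,::-1])
im,d=get_image("wrist");cv2.imwrite("pics/w9.png",im[...,::-1])
```

```text
[495.34721533 114.38382373 258.90861029] [  3.44964162   0.65565806 -19.60742942] 28.294777373859997
(array([ 62, 487,  83,  18,  20,  20,  22,  44,  32,  16,  19,  19,  18,
        13,  44,  68,  66,  45,  49,  41,  55,  68,  64,  46]), array([ 50,  60,  70,  80,  90, 100, 110, 120, 130, 140, 150, 160, 170,
       180, 190, 200, 210, 220, 230, 240, 250, 260, 270, 280, 290]))
```

View pics/s9c.png

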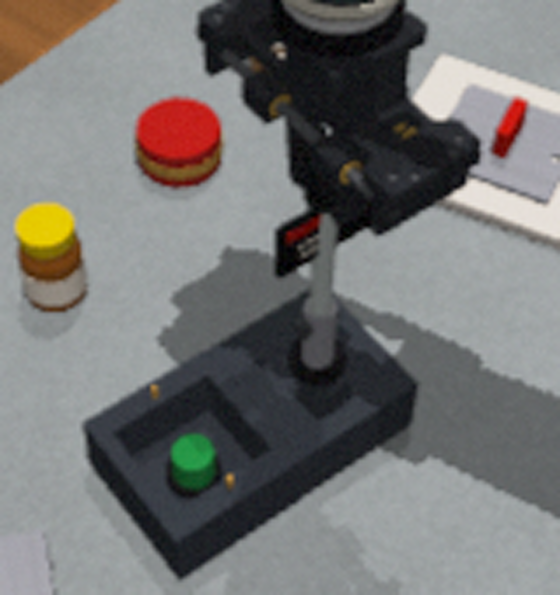

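View pics/t9.png

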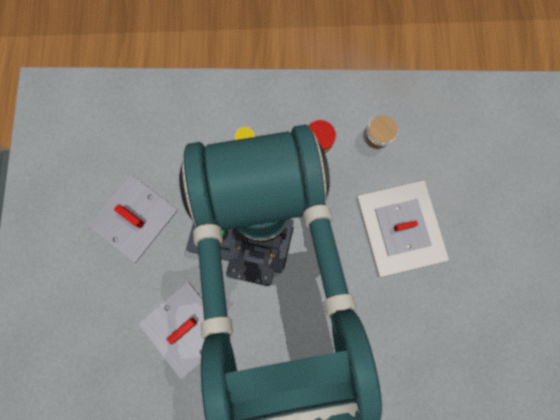

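View pics/w9.png

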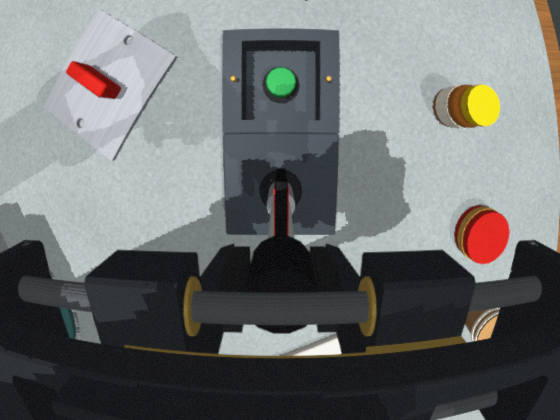

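The card's lower edge appears at 190–200 mm (193 expected when fully raised). The TCP stopped at 258.9 (+110.2 mm) while the force rose to 19.6 N, which is the hard stop. The cover lies on the board and the bystanders stand where they were. I'll hold for a second to check it is steady.

Request:
{"api": "move_arm", "payload": {
  "motion": [
    [1, [0, 0, 0], [0, 0, 0]],
    [1, [0, 0, 0], [0, 0, 0]],
    [1, [0, 0, 0], [0, 0, 0]],
    [1, [0, 0, 0], [0, 0, 0]],
    [1, [0, 0, 0], [0, 0, 0]],
    [1, [0, 0, 0], [0, 0, 0]],
    [1, [0, 0, 0], [0, 0, 0]],
    [1, [0, 0, 0], [0, 0, 0]],
    [1, [0, 0, 0], [0, 0, 0]],
    [1, [0, 0, 0], [0, 0, 0]],
    [1, [0, 0, 0], [0, 0, 0]],
    [1, [0, 0, 0], [0, 0, 0]]
  ]
}}

```text
time_s: 23.52
tcp_pos: [495.3, 114.4, 259.0]
tcp_rot: [-2.455, -1.959, 0.002]
contact_force: [4.9, 0.0, -25.7]
opening: 29.0
```

The force is creeping up as the controller integrates. I'll ease the command by 0.5 mm and check that the sign stays at the stop.

Request:
{"api": "move_arm", "payload": {
  "motion": [
    [1, [0, 0, 0.0005], [0, 0, 0]],
    [1, [0, 0, 0.0005], [0, 0, 0]],
    [1, [0, 0, 0.0005], [0, 0, 0]],
    [1, [0, 0, 0.0005], [0, 0, 0]],
    [1, [0, 0, 0.0005], [0, 0, 0]],
    [1, [0, 0, 0.0005], [0, 0, 0]]
  ]
}}

```text
time_s: 24.02
tcp_pos: [495.4, 114.4, 259.0]
tcp_rot: [-2.455, -1.959, 0.001]
contact_force: [3.1, -0.5, -24.6]
opening: 28.8
```

Run:
```python
from cell import *
print(sign_off()); o=get_obs(); print(o["time_s"],o["tcp_pos"],o["contact_force"],o["opening"])
```

```text
the job is handed in; nothing more can be done
None
the job is handed in; nothing more can be done
```

I did the job in the order asked and handed it in at about 24 s, still holding the sign fully raised. The hand-in reports no verdict.

- **Cover:** I lifted the smallest cover, the one on the base, off its pins and lowered it until the board carried it. It lies flat inside the board's edges.
- **Button:** It is fully in. Its top measured 45.1 mm, against 45 expected, and the force rose to 14 N at the bottom.
- **Sign:** I gripped it by the knob and pulled it up past the first stop to the second. It rose about 110 mm, to TCP 259.0 mm, and stayed there while the pull grew to about 25 N. The card's lower edge showed at about 193 mm, as expected.
- **Bystanders:** In the last pictures the jar, tubs and tin stand where they were. The arm partly hid the jar and the tin in the last top view, but both show in the side and wrist views.

**Disagreements:** The top and side views differed by 2 to 4 mm in y, so I corrected the positions with the wrist camera. While holding at the stop, the pull crept up from 19.6 N to 25.7 N. I eased the command by 0.5 mm and it read 24.6 N, with the sign still at its stop. I took no readings after the hand-in.

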